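Hold the blender dial at its third click

ROBOT

A 6-joint arm with a two-finger parallel gripper is mounted at the origin on the work surface. World frame = base frame: x ahead of the robot, y to its left, z up, the work surface at z = 0. Lengths are in m, angles in rad, forces in N, time in s.
With the tool pointing down it reaches from about 0.375 to 0.975 m from the base axis. Payload 3.8 kg.
Tool frame: the origin (TCP) lies midway between the tips of the shut fingers; the grasp point (between the pads) lies 19 mm behind it; x points along the fingers, y is the direction in which the jaws open and shut, and the axes are right-handed (so a half turn about x gives the same grasp; the last joint's range is limited). The gripper opens to 88 mm and grips with 3 to 60 N. Pads are 18 mm wide; open, the fingers measure 123 mm over their backs; the gripper's body (75 mm by 187 mm) begins 45 mm behind the grasp point.
Start: joints at [1.24, 0.264, 1.604, -0, 1.274, -0.037], TCP at [0.195, 0.646, 0.239] pointing down, gripper open.
Joint ranges: [-2.63, 2.63], [-0.94, 2.18], [0.31, 2.57], [-1.31, 4.45], [0, 2.66], [-2.55, 2.55]. Speed limits (rad/s): [2.57, 2.57, 3.14, 3.14, 3.14, 3.14].

INTERFACE

Orientations are given as a rotation vector (axis times angle).
In Python, from cell import manip, inverse_kinematics, cams, order gives the robot as it stands. Calls block until the motion is done:
- manip.move_pose(position, orientation): joint-space move of the TCP to a pose.
- manip.move_linear(position, rate=0.15, rot=None): straight line of the TCP; rot=None keeps the orientation; rate is the mean speed in m/s.
- manip.set_joints(angles): joint-space move.
- manip.set_gripper(opening, force=None): finger opening in m; force is the grip in N (None keeps the last); returns when the fingers have stopped.
- manip.dwell(seconds).
- inverse_kinematics(position, orientation): joint angles nearest the present ones, or None.
- manip.state(): the state.
- cams.capture(name): name is "scene" or "side" or "wrist"; returns a dict with "image" (480x640x3 uint8, blue, green, red), "z_map" (480x640 float32, m along the optical axis (not along the pixel's ray), 0 where there is no reading), "intrinsics" (3x3 intrinsics, pixels), "k1" (the pictures are not rectified: a ray, as slopes to the right and down, at radius r is drawn at 1 + k1 r^2 times it, then the intrinsics apply), "position" and "orientation" of the camera in the world; the wrist camera has in their place "T_tool_cam" (4x4, takes a point from camera to tool coordinates, whose origin is the TCP and whose axes are the tool frame's). Camera axes: x right, y down, z forward; pixel columns grow to the right and rows downward; lengths in m; the calibration is good to about 2 mm. A picture is of the moment at which its call begins: read the wrist's pose just before it.
A pose or a line that the arm cannot do raises manip.IKError and nothing moves.
- order.close_job(): hands the job in, once; it reports no verdict.
The state is a dict: "clock": time; "joint_pos": joint angles; "joint_velocities": joint speeds; "tau": joint torques, N m; "tool_pos": TCP position; "tcp_rot": TCP orientation; "contact_force": force on the tool from outside, world axes, zero at the start; "moment": the same for the moment, N m; "gripper_width": finger opening in m.
Only numpy, scipy, OpenCV 4.12 (cv2) and the standard library are available. Lean on these libraries where they do the work, as an engineer would, in place of code of your own. Each camera call takes 0.05 s, during which the arm holds its last target.

TASK

The jug with the handle stands on one of the two seats of the twin blender base: run that seat by gripping the dial in front of it and turning it clockwise from off to the third click, not past it. The dial springs back if let go, so finish while still holding it at the third click. Leave the other dial off and do not shift the jug, the cup or the other things around.

Things in the scene. Friction and masses are not known exactly. Their poses are not given: they have to be found in the camera images.
- base: Twin blender base: low aluminium housing 300 (x) x 440 (y) x 60 mm high, fixed, yaw within 0.25 rad. Origin: centre of its underside; x from front edge (nearest the robot) to back, z up. At the back two round black jar seats, 110 mm either side of the middle; 165 mm in front of each is the dial that runs it, with pips around it at off (larger) and at five stops.
- dial_left (a joint): Dial of the left (+y) seat. 0 = off (start, hard stop); grows CLOCKWISE seen from above. Click stops every 0.4 rad: 0.4 first, 0.8 second, 1.2 third, then 1.6, 2.0; end stop 2.1. A return spring (0.09 N m at off, 0.126 at the third stop) outdoes the clicks (ripple +-0.06 N m, resisting most 0.1 rad past each stop): let go, it runs back to off. A 40 N grip turns it.
- dial_right (a joint): Dial of the right (-y) seat. 0 = off (start, hard stop); grows CLOCKWISE seen from above. Click stops every 0.4 rad: 0.4 first, 0.8 second, 1.2 third, then 1.6, 2.0; end stop 2.1. A return spring (0.09 N m at off, 0.126 at the third stop) outdoes the clicks (ripple +-0.06 N m, resisting most 0.1 rad past each stop): let go, it runs back to off. A 40 N grip turns it.
- grip_left: Left dial. Black upright bar 44 mm long (own x), 14 thick, 34 high, on a 48 mm disc 9 mm high; turns with the dial. Origin: on the turning axis at the disc's underside, 66 mm above the counter; bar's top 43 mm above it. White line on top at the pointer end (own -x). At off the bar lies along the base's x axis, pointing to its front edge (nearest the robot).
- grip_right: Right dial. Black upright bar 44 mm long (own x), 14 thick, 34 high, on a 48 mm disc 9 mm high; turns with the dial. Origin: on the turning axis at the disc's underside, 66 mm above the counter; bar's top 43 mm above it. White line on top at the pointer end (own -x). At off the bar lies along the base's x axis, pointing to its front edge (nearest the robot).
- dial_left_grip (a point): Point on the left dial's axis, half-way up the bar grip (26 mm above the disc's underside, 92 mm above the counter, 17 mm below the bar's top).
- dial_right_grip (a point): The same point of the right dial.
- seat_left (a point): Centre of the top of the left jar seat, a black disc of 110 mm diameter, 72 mm above the counter, 165 mm behind the left dial's axis.
- seat_right (a point): The same for the right seat.
- jug_center (a point): The blender jug: clear, 100 mm wide, 170 mm high, black foot and lid, and a side HANDLE reaching 92 mm from its axis. Point on its axis, 85 mm above its foot. It stands loose on one of the two seats, either one, handle towards the back.
- cup_center (a point): The small blending cup: clear, 90 mm wide, 95 mm high, black foot, no handle and no lid. Point on its axis 47 mm above its foot. It stands loose on the other seat.
- spice_jar: Bystander: amber jar 42 mm wide, 85 mm high, on the base between the seats. Origin: centre of its underside.
- spare_cap: Bystander: black cap, 44 mm wide, 14 mm high, on the base about half-way between the dials. Origin: centre of its underside.
- mug: Bystander: white mug 80 mm wide, 95 mm high, to the left. Origin: centre of its underside.
- sugar_jar: Bystander: glass jar 96 mm wide, 130 mm high, to the left. Origin: centre of its underside.
- soap: Bystander: clear bottle 64 mm wide, 200 mm high, to the right. Origin: centre of its underside.
- bowl: Bystander: white bowl 130 mm wide, 50 mm high, to the right. Origin: centre of its underside.
- spatula: Bystander: spatula lying on the counter, to the left near the robot. Origin: on the counter under it.
Things that resemble listed ones, but are neither listed nor needed, are in the scene too. Leave any blue or orange look-alike of the part that bears jug_center alone.

How it is judged:
By the outcome, as a careful person would: the job done as asked, in the order asked, and still so for the second after the job is handed in, while the arm keeps its last pose, push and grip.
It also fails if it takes over 29 s, if anything falls off the work surface, if the arm or the gripper's body presses on something with over 40 N, if the wrist force passes 120 N, or if a joint passes its speed limit or range.

## Working session

There is one attempt and no reset: what is moved stays moved. The work goes in short steps, each a Python script; the robot and the scene stay as the last script left them, time stands still between calls to the robot, and variables do not carry over. Pictures are saved under pics/ and viewed, and the job is handed in when it is done.

```bash
ls; mkdir -p pics
python3 - <<'E'
from cell import manip,cams
import cv2,pickle
d={}
for n in("scene","side","wrist"):
    s=manip.state();c=cams.capture(n);c['st']=s;d[n]=c
    cv2.imwrite(f"pics/{n}0.png",c["image"])
    print(n,c["intrinsics"].tolist(),c["k1"],c.get("position"),c.get("orientation"))
pickle.dump(d,open("cap0.pkl","wb"))
print(manip.state())
E
```

```text
pics
scene [[437.8658838281133, 0.0, 319.3498420281775], [0.0, 437.8658838281133, 233.4929113725999], [0.0, 0.0, 1.0]] -0.0632015177459057 [ 1.17812551 -0.18221916  0.86970365] [-1.93805008 -1.54196691  0.59467393]
side [[622.7655156739947, 0.0, 316.2993978448195], [0.0, 622.7655156739947, 236.22457532332285], [0.0, 0.0, 1.0]] -0.0010398262405072517 [ 0.02515818 -1.26612063  1.22558895] [-2.23753397  0.37410667 -0.20405854]
wrist [[382.6709387448328, 0.0, 319.6126505795133], [0.0, 382.6709387448328, 240.39131380996662], [0.0, 0.0, 1.0]] -0.006945954648506619 None None
{'clock': 0.15, 'joint_pos': array([ 1.24009327e+00,  2.64580236e-01,  1.60504534e+00, -3.21444088e-05,
        1.27367981e+00, -3.69115136e-02]), 'joint_velocities': array([-0.00032888, -0.00100271, -0.00496562,  0.00037629, -0.00060276,
        0.0011535 ]), 'tau': array([ 1.21015943e-03, -5.02846885e+01, -3.57466149e+01,  7.29190512e-02,
        2.48960755e-02, -9.56806184e-05]), 'tool_pos': array([0.19531307, 0.64556275, 0.237682  ]), 'tcp_rot': array([ 0.22926397,  1.55875178, -0.23192577]), 'contact_force': array([ 0.66009183,  0.45169985, -0.68673011]), 'moment': array([ 0.02003054, -0.01041438,  0.01472316]), 'gripper_width': 0.0881684504482659}
```

View pics/scene0.png

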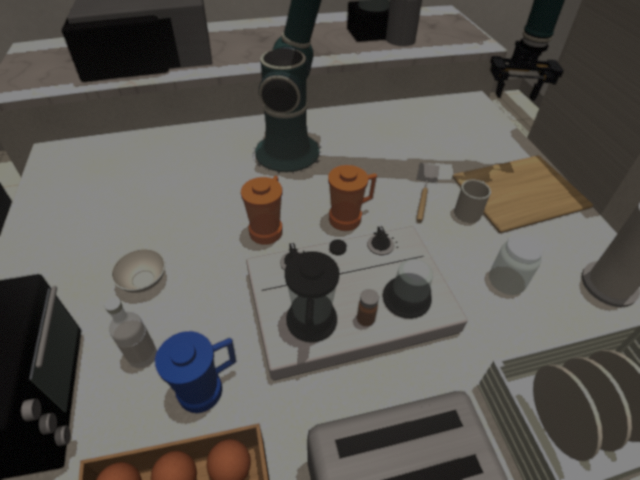

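View pics/side0.png

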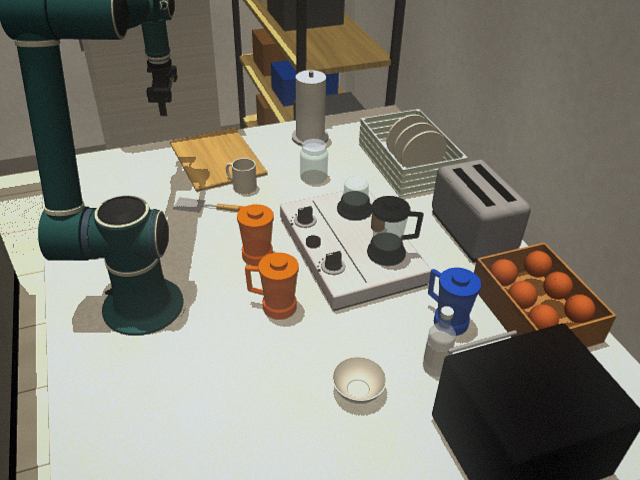

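View pics/wrist0.png

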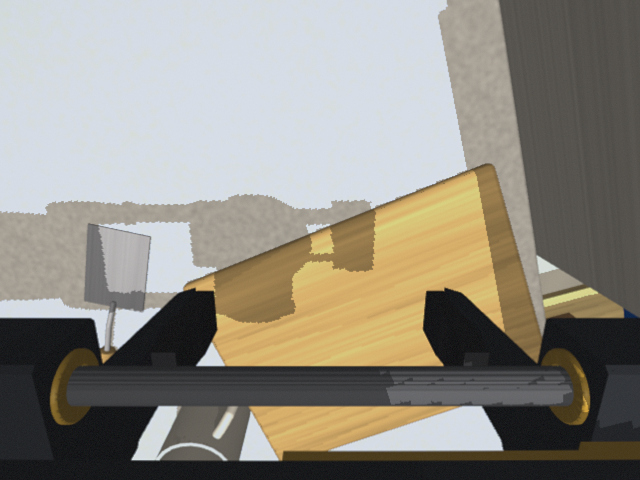

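The scene view shows the clear handled jug at (312,290) on the right (-y) seat and the open cup at (408,285) on the left one. The side view shows them at (388,228) and (354,197). The look-alikes are orange jugs at (263,210) and (347,195) and a blue one at (190,370), all off the base. I'll confirm with enlarged crops.

Run:
```python
import pickle,cv2
d=pickle.load(open("cap0.pkl","rb"))
a=cv2.resize(d["side"]["image"][160:320,230:430],None,fx=4,fy=3.6,interpolation=cv2.INTER_CUBIC)
a=cv2.resize(d["side"]["image"][170:310,250:437],None,fx=4.2,fy=4.2,interpolation=cv2.INTER_CUBIC)
cv2.imwrite("pics/side_crop.png",a)
b=cv2.resize(d["scene"]["image"][210:350,240:430],None,fx=4.2,fy=4.2,interpolation=cv2.INTER_CUBIC)
cv2.imwrite("pics/scene_crop.png",cv2.convertScaleAbs(b,alpha=1.5))
```

```text
(no output)
```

View pics/side_crop.png

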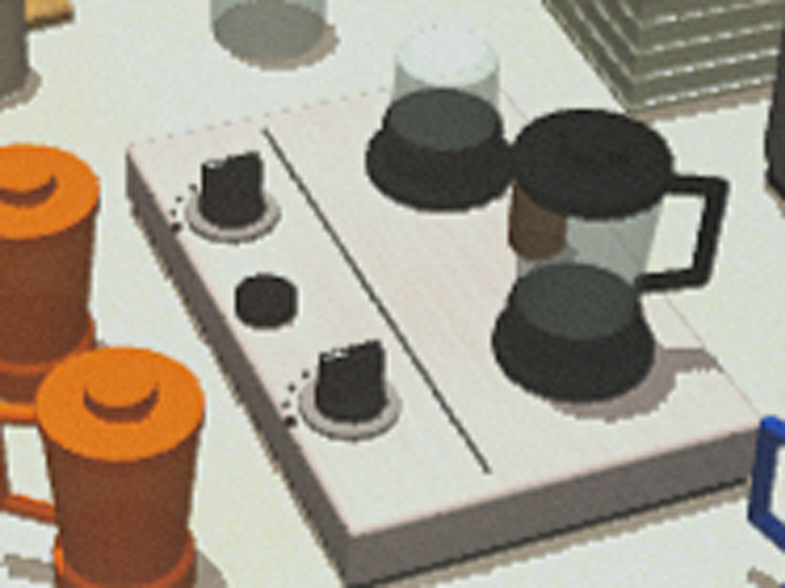

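View pics/scene_crop.png

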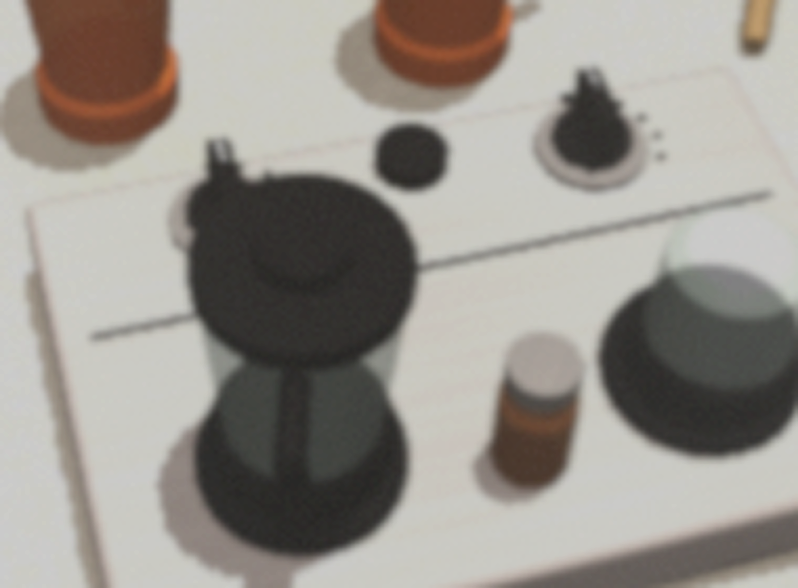

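The crops confirm it. The jug with the black lid and handle is on the right (-y) seat, and the left seat holds the lidless cup. The target is therefore the right dial, at about (333,266) in the side view. Next I'll measure the dials, the base and the two orange jugs standing close in front.

```bash
cat > h.py <<'E'
import numpy as np,cv2,pickle
from scipy.spatial.transform import Rotation as R
def slopes(c,uv):
    K=np.array(c["intrinsics"]);uv=np.atleast_2d(np.array(uv,float))
    dx=(uv[:,0]-K[0,2])/K[0,0];dy=(uv[:,1]-K[1,2])/K[1,1]
    rd=np.hypot(dx,dy);r=rd.copy()
    for _ in range(20): r=rd/(1+c["k1"]*r*r)
    f=1/(1+c["k1"]*r*r)
    return np.c_[dx*f,dy*f,np.ones(len(dx))]
def pose(c):
    if c.get("position") is not None:
        return R.from_rotvec(c["orientation"]).as_matrix(),np.array(c["position"])
    s=c["st"];Rt=R.from_rotvec(s["tcp_rot"]).as_matrix();T=np.array(c["T_tool_cam"])
    return Rt@T[:3,:3],Rt@T[:3,3]+s["tool_pos"]
def plane(c,uv,z):
    Rm,p=pose(c);d=slopes(c,uv)@Rm.T
    return p+d*((z-p[2])/d[:,2])[:,None]
def depthpts(c,mask=None):
    m=c["z_map"]>0
    if mask is not None:m&=mask
    v,u=np.nonzero(m);Rm,p=pose(c)
    return (slopes(c,np.c_[u,v])*c["z_map"][v,u][:,None])@Rm.T+p
E
python3 - <<'E'
from h import *
np.set_printoptions(precision=4,suppress=True)
d=pickle.load(open("cap0.pkl","rb"));s=d["side"]
q=lambda x,y:(x/4.2+250,y/4.2+170)
print("discR,L",plane(s,[q(350,403),q(232,212)],0.071))
print("bar R top pts",plane(s,[q(320,353),q(381,342)],0.109))
print("bar L top",plane(s,[q(203,163),q(261,152)],0.109))
print("groove",plane(s,[q(265,130),q(488,472)],0.06))
print("edge front",plane(s,[q(128,150),q(350,535)],0.06))
for n in("side","scene"):
  hsv=cv2.cvtColor(d[n]["image"],cv2.COLOR_BGR2HSV)
  m=cv2.inRange(hsv,(5,180,60),(20,255,255))
  m=cv2.erode(m,np.ones((3,3)))
  k,l,st,ce=cv2.connectedComponentsWithStats(m)
  for i in range(1,k):
    if st[i,4]<150 : continue
    P=depthpts(d[n],l==i)
    if len(P)==0: print(n,ce[i],"nodepth");continue
    top=P[P[:,2]>np.percentile(P[:,2],97)-.012]
    print(n,ce[i],"z",P[:,2].min(),P[:,2].max(),"xy 2/98",np.percentile(P[:,:2],[2,98],axis=0).ravel(),"top",np.percentile(top[:,:2],[2,98],axis=0).ravel())
s=d["side"]
E
```

```text
discR,L [[ 0.5168 -0.0908  0.071 ]
 [ 0.5084  0.1256  0.071 ]]
bar R top pts [[ 0.4992 -0.0783  0.109 ]
 [ 0.5408 -0.0805  0.109 ]]
bar L top [[0.4911 0.1394 0.109 ]
 [0.5344 0.139  0.109 ]]
groove [[ 0.5687  0.2258  0.06  ]
 [ 0.5826 -0.1693  0.06  ]]
edge front [[ 0.4636  0.2335  0.06  ]
 [ 0.4779 -0.1945  0.06  ]]
side [254.1211 215.222 ] z 0.11990889786379566 0.17336134769472666 xy 2/98 [0.3038 0.0528 0.389  0.1367] top [0.3269 0.0705 0.368  0.1173]
side [276.0675 265.5242] z 0.023655756885787582 0.17378206152620446 xy 2/98 [ 0.2907 -0.171   0.3895 -0.0782] top [ 0.312  -0.1624  0.369  -0.1026]
side [539.078  259.9752] z 0.09148427819654215 0.1240725867070247 xy 2/98 [ 1.0192 -0.3051  1.0649 -0.2587] top [ 1.0247 -0.3028  1.0644 -0.2584]
side [506.0476 267.3439] z 0.0985763635867607 0.12814130956571024 xy 2/98 [ 0.9148 -0.3037  0.9556 -0.2609] top [ 0.9159 -0.3     0.9555 -0.261 ]
side [558.8143 282.5358] z 0.08267544880505784 0.12638680611075515 xy 2/98 [ 1.0168 -0.3967  1.0655 -0.3464] top [ 1.026  -0.3885  1.0646 -0.3471]
side [524.5866 291.2736] z 0.09375746593000267 0.1257009424863451 xy 2/98 [ 0.9111 -0.3967  0.9574 -0.3477] top [ 0.9133 -0.3882  0.9566 -0.3479]
side [580.4887 305.8778] z 0.0857508870485102 0.12433102349339298 xy 2/98 [ 1.018  -0.4869  1.0646 -0.4347] top [ 1.0235 -0.4795  1.065  -0.4351]
side [543.8929 315.6167] z 0.09031259506746525 0.12582185295730608 xy 2/98 [ 0.9071 -0.4854  0.9551 -0.4351] top [ 0.9134 -0.4789  0.9563 -0.4367]
```

```bash
cat >> h.py <<'E'
def rot(a):
    # tool x down, tool y at world heading a
    y=np.array([np.cos(a),np.sin(a),0]);x=np.array([0,0,-1.]);z=np.cross(x,y)
    return R.from_matrix(np.c_[x,y,z]).as_rotvec()
E
python3 - <<'E'
from h import *
from cell import manip,cams,inverse_kinematics as ik
np.set_printoptions(precision=3,suppress=True)
s=manip.state();print(R.from_rotvec(s["tcp_rot"]).as_matrix());print(cams.capture("wrist")["T_tool_cam"])
yaw=.036
for b in(np.pi/2,-np.pi/2):
  for t in(0,.6,1.2,1.4):
    print(b,t,ik([.517,-.091,.08],rot(b+yaw-t)))
E
```

```text
[[-0.001  0.29   0.957]
 [-0.002  0.957 -0.29 ]
 [-1.    -0.002 -0.   ]]
[[ 0.    -0.292  0.957 -0.146]
 [ 1.     0.    -0.     0.001]
 [-0.     0.957  0.292 -0.075]
 [ 0.     0.     0.     1.   ]]
1.5707963267948966 0 [-0.222  0.138  2.071 -0.     0.932 -1.828]
1.5707963267948966 0.6 [-0.222  0.138  2.071 -0.     0.932 -1.228]
1.5707963267948966 1.2 [-0.222  0.138  2.071 -0.     0.932 -0.628]
1.5707963267948966 1.4 [-0.222  0.138  2.071  0.     0.932 -0.428]
-1.5707963267948966 0 [-0.222  0.138  2.071 -0.     0.932  1.313]
-1.5707963267948966 0.6 [-0.222  0.138  2.071 -0.     0.932  1.913]
-1.5707963267948966 1.2 [-0.222  0.138  2.071  0.     0.932  2.513]
-1.5707963267948966 1.4 None
```

Run:
```python
from h import *
from cell import manip,cams
s=manip.state()
p=s["tool_pos"].copy();p[2]=.30
manip.move_linear(p,rate=.2)
manip.move_pose([.49,-.091,.27],rot(np.pi/2+.036))
s=manip.state();c=cams.capture("wrist");c["st"]=s
pickle.dump(c,open("w1.pkl","wb"));cv2.imwrite("pics/w1.png",c["image"])
print(s["clock"],s["tool_pos"],s["tcp_rot"],rot(np.pi/2+.036))
```

```text
3.4583 [ 0.49022701 -0.0904651   0.27004866] [-0.02876029  1.57046166  0.02902314] [-0.02827406  1.57061139  0.02827406]
```

View pics/w1.png

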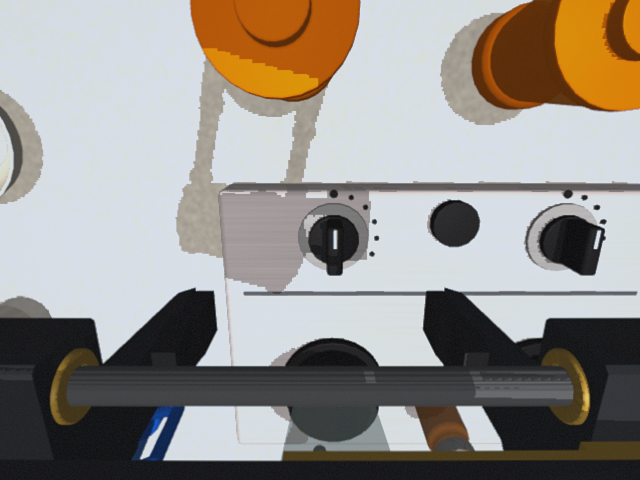

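The wrist view has the right dial's bar at (334,240). Its white line points at the large off pip (333,194), and the five stop pips run clockwise to (372,253). The third-stop pip is at about (375,221). Next I'll measure the dial axis and bar direction.

Run:
```python
from h import *
np.set_printoptions(precision=4,suppress=True)
c=pickle.load(open("w1.pkl","rb"))
im=c["image"];g=cv2.cvtColor(im,cv2.COLOR_BGR2GRAY)
# pips -> circle centre on plane z=.06..
m=((g<75)*255).astype(np.uint8);m[:180]=0;m[280:]=0;m[:,:290]=0;m[:,400:]=0
k,l,st,ce=cv2.connectedComponentsWithStats(m)
pips=[ce[i] for i in range(1,k) if 3<=st[i,4]<120]
for i in range(1,k): print(st[i],ce[i])
P=plane(c,pips,.0605);print(P)
A=np.c_[2*P[:,:2],np.ones(len(P))];b=(P[:,:2]**2).sum(1);x=np.linalg.lstsq(A,b,rcond=None)[0]
print("pip circle",x[:2],np.sqrt(x[2]+x[:2]@x[:2]))
for p in P: v=p[:2]-x[:2];print(np.degrees(np.arctan2(v[1],v[0])))
# white line
w=((g>150)*255).astype(np.uint8);w[:225]=0;w[255:]=0;w[:,:327]=0;w[:,343:]=0
v,u=np.nonzero(w);print("line",u.min(),u.max(),v.min(),v.max());L=plane(c,np.c_[u,v],.109);print(L.min(0),L.max(0),L.mean(0));
vv=np.linalg.svd(L[:,:2]-L[:,:2].mean(0))[2][0];print("dir",np.degrees(np.arctan2(vv[1],vv[0])))
a=cv2.resize(im[180:300,220:400],None,fx=4.4,fy=4.4,interpolation=cv2.INTER_CUBIC);cv2.imwrite("pics/w1c.png",a)
# groove + edge
for uu in ([260,293],[420,293],[600,293]): print(plane(c,[uu],.06))
Q=depthpts(c,(m>0));Q=Q[Q[:,2]>.09];print("bar depth",len(Q),np.percentile(Q,[2,50,98],axis=0))
```

```text
[330 189   8   9  53] [333.2264 193.1509]
[349 195   5   5  18] [350.7222 196.8889]
[363 205   5   5  18] [365.1111 206.7222]
[ 308  215   51   60 2027] [333.3468 241.522 ]
[373 220   3   3   9] [374. 221.]
[375 236   4   4  12] [376.25   237.6667]
[370 252   4   4  12] [371.5 253.5]
[[ 0.4774 -0.0771  0.0605]
 [ 0.4803 -0.0605  0.0605]
 [ 0.4892 -0.0464  0.0605]
 [ 0.5028 -0.0369  0.0605]
 [ 0.5193 -0.0334  0.0605]
 [ 0.5357 -0.0367  0.0605]]
pip circle [ 0.5195 -0.0755] 0.04207793816766467
-177.7845179354618
159.1010706264617
136.11401796624384
113.40806247833062
90.27974929501539
67.38077648066377
line 334 336 230 248
[ 0.4998 -0.0771  0.109 ] [ 0.5156 -0.0746  0.109 ] [ 0.5078 -0.0759  0.109 ]
dir 3.1207672857578337
[[ 0.5824 -0.1467  0.06  ]]
[[0.5764 0.0159 0.06  ]]
[[0.5697 0.1998 0.06  ]]
bar depth 754 [[ 0.4976 -0.0826  0.0911]
 [ 0.5185 -0.076   0.1088]
 [ 0.5384 -0.0692  0.1105]]
```

View pics/w1c.png

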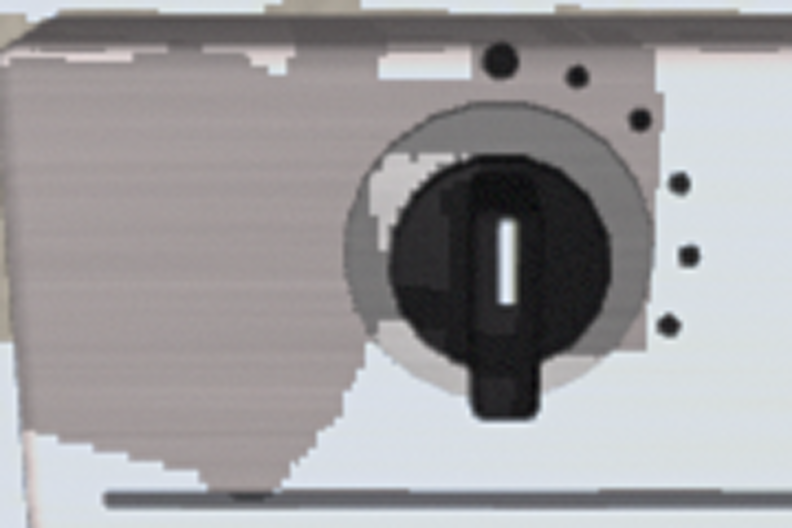

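The two views agree on the dial to a few mm, and the depth reading puts the bar top at 0.109 as it should be. The wrist view's three cues (pips, white line, depth) all agree, giving an axis of (0.519, -0.0755) and a yaw of about 0.04. I'm using that for the descent.

Run:
```python
from h import *
from cell import manip,cams
np.set_printoptions(precision=3,suppress=True)
r=rot(np.pi/2+.04)
manip.set_gripper(.06)
manip.move_pose([.519,-.0755,.16],r)
manip.move_linear([.519,-.0755,.080],rate=.08,rot=r)
s=manip.state();print(s["clock"],s["tool_pos"],s["contact_force"],s["moment"])
manip.set_gripper(0.0,force=6)
s=manip.state();print(s["clock"],s["tool_pos"],s["contact_force"],s["moment"],s["gripper_width"])
c=cams.capture("wrist");cv2.imwrite("pics/w2.png",c["image"])
c=cams.capture("side");cv2.imwrite("pics/s2.png",cv2.resize(c["image"][150:300,240:440],None,fx=4,fy=4))
```

```text
5.775 [ 0.52  -0.076  0.081] [-0.67   0.432  0.059] [ 0.038 -0.013 -0.028]
6.5333 [ 0.519 -0.076  0.08 ] [ 0.197 -5.047 -0.371] [-0.798  0.067 -0.074] 0.014023122607998702
```

View pics/w2.png

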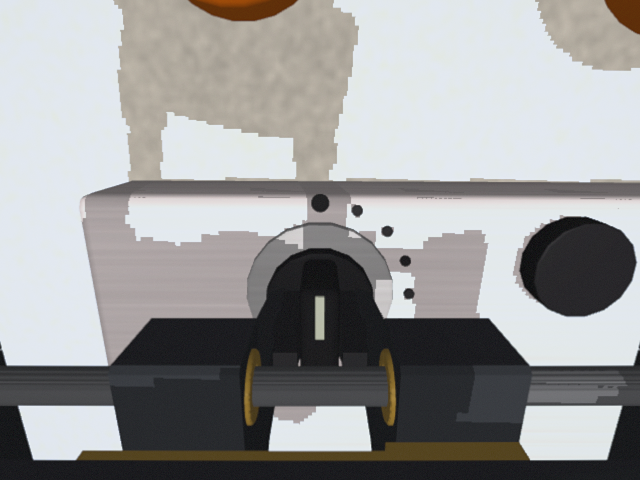

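View pics/s2.png

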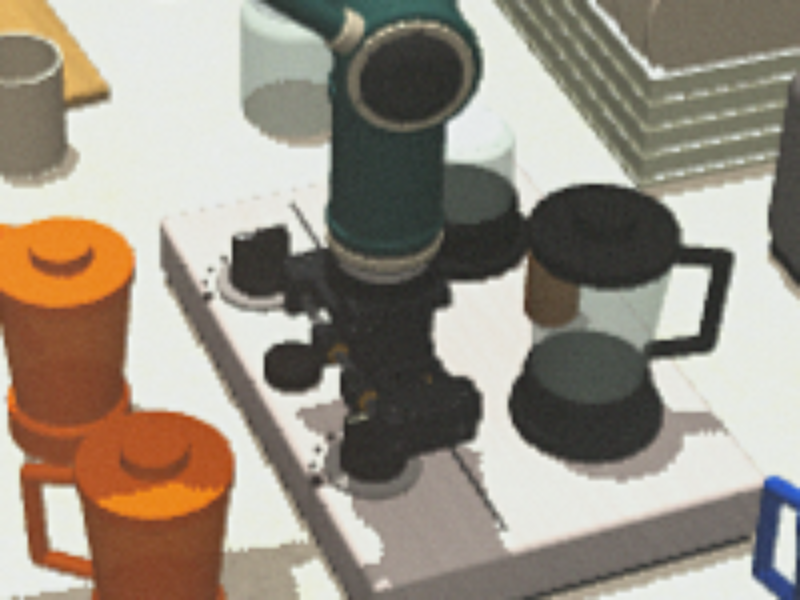

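The grip is on the bar at a width of 14.0 mm. The wrist view shows the line at (320,317) centred between the fingers. The 5 N sideways force suggests I'm slightly off-centre in y, so I'll shift to relieve it, then grip firmly and turn.

Run:
```python
from h import *
from cell import manip,cams
np.set_printoptions(precision=3,suppress=True)
r=rot(np.pi/2+.04)
for y in(-.0763,-.077):
    manip.move_linear([.519,y,.080],rate=.02,rot=r)
    manip.dwell(.1)
    s=manip.state();print(s["clock"],s["tool_pos"],s["contact_force"],s["moment"])
    if abs(s["contact_force"][1])<1.5: break
```

```text
6.9833 [ 0.519 -0.077  0.08 ] [-0.664 -3.72   0.116] [-0.501  0.078 -0.037]
7.3333 [ 0.519 -0.077  0.08 ] [0.237 1.536 0.852] [ 0.147  0.002 -0.045]
```

Run:
```python
from h import *
from cell import manip,cams
np.set_printoptions(precision=3,suppress=True)
manip.set_gripper(0.0,force=45)
s=manip.state();print(s["clock"],s["tool_pos"],s["contact_force"],s["moment"],s["gripper_width"],s["joint_pos"])
np.save("j0.npy",s["joint_pos"])
p=np.array([.519,-.0768,.08])
for t in(.2,.4):
    manip.move_pose(p,rot(np.pi/2+.04-t))
    s=manip.state();print(t,s["clock"],s["tool_pos"],s["contact_force"],s["moment"],s["gripper_width"],s["joint_pos"][5])
c=cams.capture("wrist");cv2.imwrite("pics/w3.png",c["image"])
```

```text
7.55 [ 0.519 -0.077  0.08 ] [-0.347  2.459  1.322] [ 0.452  0.01  -0.061] 0.013901836730666904 [-0.194  0.138  2.072  0.001  0.932 -1.806]
0.2 7.8583 [ 0.519 -0.077  0.08 ] [0.408 2.352 0.893] [ 0.357 -0.026  0.116] 0.013702432290277568 -1.6090924661555865
0.4 8.1667 [ 0.519 -0.077  0.08 ] [0.379 2.566 1.394] [ 0.359 -0.032  0.138] 0.013884451116328465 -1.4109897708452628
```

View pics/w3.png

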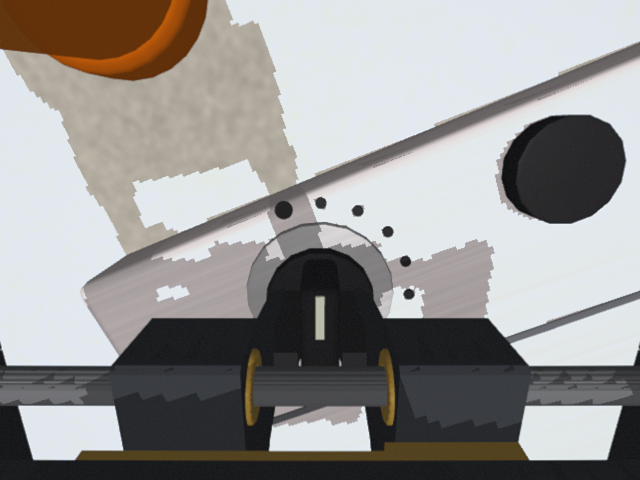

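The dial follows without slip. The white line (320,317) now points at the first-stop pip (321,203), and the twist moment is about 0.14 N m as expected. I'll carry on to 1.2.

Run:
```python
from h import *
from cell import manip,cams
np.set_printoptions(precision=3,suppress=True)
p=np.array([.519,-.0768,.08])
for t in(.6,.8,1.0,1.2):
    manip.move_pose(p,rot(np.pi/2+.04-t))
    s=manip.state();print(t,s["clock"],s["tool_pos"],s["contact_force"],s["moment"],s["gripper_width"],s["joint_pos"][5])
manip.dwell(.3)
s=manip.state();print(s["clock"],s["contact_force"],s["moment"],s["joint_pos"][5]-np.load("j0.npy")[5])
c=cams.capture("wrist");c["st"]=s;pickle.dump(c,open("w4.pkl","wb"));cv2.imwrite("pics/w4.png",c["image"])
c=cams.capture("side");cv2.imwrite("pics/s4.png",cv2.resize(c["image"][150:300,240:440],None,fx=4,fy=4))
im=c["image"];pickle.dump(c,open("s4.pkl","wb"))
```

```text
0.6 8.525 [ 0.519 -0.077  0.08 ] [0.015 2.089 1.612] [0.402 0.017 0.089] 0.013830299412999686 -1.2112158637812875
0.8 8.8333 [ 0.519 -0.077  0.08 ] [-0.731  2.755  1.658] [0.387 0.032 0.124] 0.013880680650426608 -1.0118547632365427
1.0 9.1417 [ 0.519 -0.077  0.08 ] [-0.082  2.524  2.564] [0.31  0.039 0.156] 0.013715249820500486 -0.8121682917646482
1.2 9.45 [ 0.519 -0.077  0.08 ] [-0.918  1.494  2.577] [0.264 0.118 0.187] 0.013458676604589059 -0.6122511098176432
9.75 [-0.577  1.677  2.258] [0.251 0.161 0.19 ] 1.1985727653667806
```

View pics/w4.png

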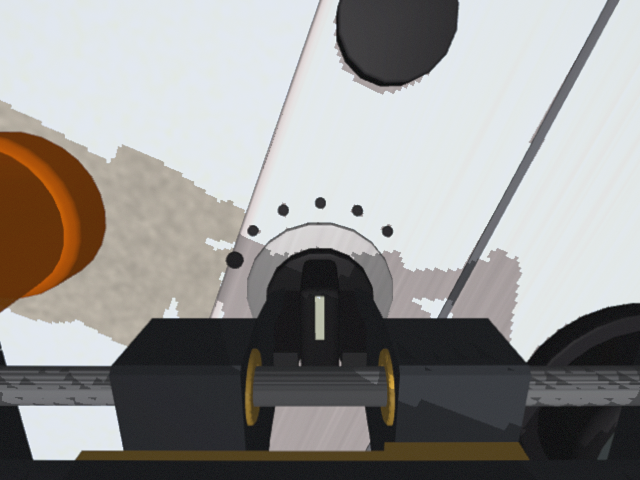

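View pics/s4.png

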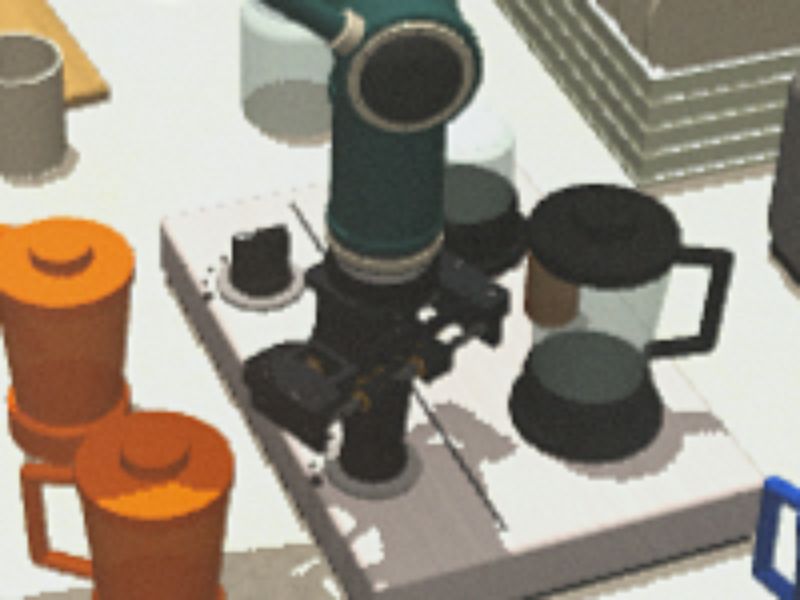

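The pointer line (320,317) faces the third stop pip (320,203), with off, first and second at (235,260), (253,231) and (283,210) on its left. I'll check the exact angle and whether the jug or anything else moved.

Run:
```python
from h import *
np.set_printoptions(precision=4,suppress=True)
c=pickle.load(open("w4.pkl","rb"))
def an(im,name):
    g=cv2.cvtColor(im,cv2.COLOR_BGR2GRAY).astype(float)
    q=g[298:338,310:332];w=np.clip(q-90,0,None);rows=w.sum(1)>100
    col=(w*np.arange(310,332)).sum(1)[rows]/w.sum(1)[rows];r=np.arange(298,338)[rows]
    print(name,"line col fit slope,icpt",np.polyfit(r,col,1),r.min(),r.max(),col[[0,-1]])
    g8=g.astype(np.uint8);m=((g8<85)*255).astype(np.uint8);m[:195]=0;m[300:]=0;m[:,:220]=0;m[:,415:]=0
    k,l,st,ce=cv2.connectedComponentsWithStats(m)
    print([(ce[i].round(1).tolist()) for i in range(1,k) if 20<st[i,4]<400])
    return [ce[i] for i in range(1,k) if 20<st[i,4]<400]
for n in("w2","w3"): an(cv2.imread(f"pics/{n}.png"),n)
pp=an(c["image"],"w4")
pp=[p for p in pp if p[1]<265]
P=plane(c,pp,.0605)[:,:2];A=np.c_[2*P,np.ones(len(P))];x=np.linalg.lstsq(A,(P**2).sum(1),rcond=None)[0]
print("centre",x[:2],np.sqrt(x[2]+x[:2]@x[:2]));ang=np.degrees(np.arctan2(*(P-x[:2]).T[::-1]));print(ang)
# line direction on z=.109
g=cv2.cvtColor(c["image"],cv2.COLOR_BGR2GRAY).astype(float)
q=g[298:338,310:332];w=np.clip(q-90,0,None);rows=w.sum(1)>100
col=(w*np.arange(310,332)).sum(1)[rows]/w.sum(1)[rows];r=np.arange(298,338)[rows]
L=plane(c,np.c_[col,r],.109)[:,:2];k=np.polyfit(r,L,1);v=-k[0];print("line dir",np.degrees(np.arctan2(v[1],v[0])),L.mean(0))
a=pickle.load(open("cap0.pkl","rb"))["side"]["image"];b=pickle.load(open("s4.pkl","rb"))["image"]
df=cv2.absdiff(a,b).max(2)>40;df=cv2.morphologyEx(df.astype(np.uint8),cv2.MORPH_OPEN,np.ones((3,3)))
k,l,st,ce=cv2.connectedComponentsWithStats(df)
for i in range(1,k):
    if st[i,4]>25: print(st[i])
```

```text
w2 line col fit slope,icpt [ -0.0024 320.0385] 298 337 [319.3069 319.238 ]
[[319.7, 202.6], [356.8, 210.0], [326.3, 224.3], [386.8, 230.7], [404.9, 260.5], [408.6, 293.3]]
w3 line col fit slope,icpt [ -0.0024 320.2717] 298 337 [319.6106 319.5205]
[[320.5, 202.6], [283.1, 209.4], [357.3, 210.3], [298.4, 227.0], [387.4, 231.3], [405.1, 261.0], [408.4, 293.7]]
w4 line col fit slope,icpt [  0.0056 317.4677] 298 337 [319.0607 319.4307]
[[320.0, 202.5], [282.8, 209.8], [357.0, 210.2], [252.6, 230.3], [387.2, 230.8], [234.2, 259.7]]
centre [ 0.5198 -0.0759] 0.04230409925329446
[ 113.4169  136.2612   90.586   159.0784   67.7198 -178.0122]
line dir 113.9302000168373 [ 0.5148 -0.0648]
[    0     0   149   266 14386]
[140   0  35  32 542]
[  92   27   50   34 1000]
[ 167   26   73   96 3644]
[ 105   52   67  158 6129]
[ 243   73   76   77 2406]
[ 301  129   67  133 4238]
[ 153  157   57  119 3456]
[320 251  48  45 993]
[282 254  10  11  62]
[ 175  275   94   70 3155]
[104 284   8   8  43]
[295 286  37  32 718]
[  72  293   54   40 1482]
[354 308   9   4  30]
[127 331  45  11 277]
```

The pointer is within 0.01 rad of the third stop (line at 113.9°, pip at 113.4°), and the side-view difference shows no change at the jug, cup or left dial. I'm handing in while still holding.

Run:
```python
from cell import manip,order
s=manip.state();print(s["clock"],s["joint_pos"][5],s["gripper_width"],s["contact_force"])
order.close_job()
```

```text
9.85 -0.6062412137612674 0.013660533442650703 [-1.41253366  2.2878794   3.69004974]
the job is handed in; nothing more can be done
```

The right dial is at the third click and the gripper is still holding it at 45 N. I handed the job in at 9.85 s. The clear jug with the handle stood on the right (-y) seat, so I gripped that dial and turned it clockwise from off by 1.2 rad.

**Last checks:**
- **Dial angle:** the joint had turned 1.199 rad. In the wrist image the pointer was within about 0.01 rad of the third-stop pip, with no visible slip in the grip.
- **Forces:** the wrist force was about 5 N.
- **Surroundings:** comparing the side view before and after showed no change at the jug, cup or left dial. A few small changed patches near the right orange jug look like the arm's shadow; I did not measure its position again.

**Disagreements:** my first, hand-picked side-view reading of the dial was about 15 mm off in y from the wrist view. I used the wrist view and trimmed it by 1.3 mm from the contact force. The twisting moment at the end read 0.19 N m, above the 0.126 N m expected there. I put that down to sensor bias or friction, because the image showed the dial on the third stop.

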